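# Roll the pressing roller along the turf strip to the orange tape

## Task

The turf strip on the model base board has just been glued and its last part must be pressed down: with the fingertips on top of the black roller, roll it along the green strip from the middle to the orange tape, and let it come to rest lying on the tape, centred over it, square across the strip and not sticking out past the strip's sides. It must roll, not be dragged; do not pinch or lift it or shove it from behind low down, work only on its upper part, and leave the little house, the tree and the glue jar where they stand.

Things in the scene. Friction and masses are not known exactly. Their poses are not given: they have to be found in the camera images.
- board: Fixed plywood base board, 340 (its x) x 360 (its y) x 12 mm thick, lying on the table; origin at the centre of its underside, so its top is 12 mm above its origin. A green turf strip, 200 mm wide (along the board's x) and flush with the board's top, runs along the board's y through its middle.
- orange_tape: Thin flat band of orange tape stuck across the turf strip, 200 mm long along its own x (parallel to the board's x), 30 mm wide along its y, no height to speak of; origin at its centre, on the board's top (z 12 mm). It lies 70 mm from the board's middle, along the board's +y or -y. This is where the roller must come to rest.
- blue_tape: The same band in blue at the other end of the strip, 70 mm the other way from the board's middle; that end is already pressed. Nothing to be done there.
- roller: Loose black rubber roller, a plain cylinder 64 mm in diameter, 140 mm long, 0.35 to 0.7 kg; origin at its centre, own x along its axis. Starts near the strip's middle, lying across it within a few degrees: centre 44 mm, top 76 mm above the table, a thin white line on top (its own z, which turns with it). It rolls freely on the board and soon stops by itself when let go.
- house: Loose little model house, 44 x 58 x 60 mm high, white with a terracotta roof, standing on the board's bare margin at one side of the strip; origin at the centre of its underside. Not to be disturbed.
- tree: Loose little model tree, 42 mm round wooden foot, 80 mm high, standing on the board's bare margin at the other side of the strip; origin at the centre of its underside. Not to be disturbed.
- glue: Loose small glue jar with red lid, 48 mm diameter, 75 mm high, standing on the table beside the board; origin at the centre of its underside. Not to be disturbed.
Mind the look-alikes: they are no part of the job. Of the things like the roller, leave any that is pink or purple; of the rest the larger one is meant.

How it is judged (in metres and radians):
On the way:
1. the roller has rolled an eighth of a turn or more (angle between roller's own z axis and vertical above 0.8 rad).
At the end, for the whole second after the job is handed in: The roller rests on the board, centre within 15 mm of the orange tape's middle along the strip and 30 mm across it, axis within 0.2 rad of the tape's length, turned at least 1.1 rad from its start (a clean roll gives 1.7 to 2.7); house, tree and jar stand upright (y of roller in the frame of orange_tape between -0.015 and 0.015 m and x of roller in the frame of orange_tape between -0.03 and 0.03 m and angle between the x axis of roller and the x axis of orange_tape, either way round below 0.2 rad and angle between roller's own z axis and vertical above 1.1 rad and height (world z) of roller below 0.048 m and linear speed of roller below 0.01 m/s and angular speed of roller below 0.2 rad/s and angle between each of house, tree, glue's own z axis and vertical below 0.2 rad); the robot touches nothing.
It fails at once if the roller is lifted more than 10 mm off the board (height (world z) of roller above 0.054 m).
It fails at once if the roller is pinched or pushed low down: touched by the fingers while the grasp point between them is under 70 mm above the table (fingertips some 20 mm or more below the roller's top) (contact force between the fingers and roller above 0.5 N and height (world z) of the grasp point below 0.07 m).
It fails at once if the house is moved more than 15 mm (distance of house from where it was at the start of the episode above 0.015 m).
It fails at once if the tree is moved more than 15 mm (distance of tree from where it was at the start of the episode above 0.015 m).
It fails at once if the glue jar is moved more than 15 mm (distance of glue from where it was at the start of the episode above 0.015 m).
It also fails if it takes over 48 s, if anything falls off the work surface, if the arm or the gripper's body presses on something with over 40 N, if the wrist force passes 120 N, or if a joint passes its speed limit or range.

## Robot

A 6-joint arm with a two-finger parallel gripper is mounted at the origin on the work surface. World frame = base frame: x ahead of the robot, y to its left, z up, the work surface at z = 0. Lengths are in m, angles in degrees, forces in N, time in s.
With the tool pointing down it reaches from about 0.325 to 0.925 m from the base axis. Payload 3.1 kg.
Tool frame: the origin (TCP) lies midway between the tips of the shut fingers; the grasp point (between the pads) lies 19 mm behind it; z points along the fingers, y is the direction in which the jaws open and shut (so a half turn about z gives the same grasp; the last joint's range is limited). The gripper opens to 85 mm and grips with 20 to 120 N. Pads are 22 mm wide; open, the fingers measure 114 mm over their backs; the gripper's body (76 mm by 85 mm) begins 54 mm behind the grasp point. The pads swing forward as they close: fully open they stand 13 mm farther back than shut.
Start: joints at [62.957, 12.427, 92.441, -0, 75.132, -6.429], TCP at [0.22, 0.585, 0.231] pointing down, gripper open.
Joint ranges: [-157.48, 157.48], [-44.54, 120.13], [17.64, 146.25], [-64.5, 244.5], [7.68, 150.69], [-147.95, 147.95]. Speed limits (degrees/s): [159.86, 159.86, 180, 180, 180, 180].

## Interface

Orientations are given as a 3x3 rotation matrix whose columns are the frame's x, y, z axes.
In Python, from workcell import * gives the robot as it stands.
- The arm moves only by the shell command python3 -m handwheel 'ROWS' [OPENING] [FORCE]. ROWS is JSON, a list of rows, each a list of 2 entries, a list of its own where there are three numbers: the shift along the tool's x, y, z in m, then the turn about the tool's z in rad. In form: [[[tx, ty, tz], twist], ...]. A call has 1 to 12 rows; each row shifts and turns the commanded pose from where the row before left it, along the tool's axes as they then stand; what a row does not reach is not made up. A row lasts 1/10 s, in which the tool goes at most 50 mm and 8.59 degrees, less where a joint would pass 70% of its speed; a pose out of reach is approached as far as the arm can. A call with a gripper value outside its range is refused whole. OPENING is the opening in per cent of the stroke, from 0 (shut) to 100 (fully open), set as the call begins (- or left out, the last holds). The fingers move at their own pace and stop on an object; FORCE is the grip in N (left out, the last holds). Time passes only in rows, so rows that do not move let the fingers close. It gives the time, the measured TCP pose, the force and the opening at its end, in the units of the state.
- sense(): the state, without advancing time (a new reading comes with each control period).
- get_image(name): name is "scene" or "top"; returns (picture, depth): 420x560x3 uint8, red, green, blue; 420x560 float32, m along the optical axis (not along the pixel's ray), 0 where there is no reading.
- camera_info(name): a dict with "intrinsics" (3x3 intrinsics, pixels), "rvec" (rotation vector, rad) and "tvec" (3), from world to camera coordinates, as OpenCV has them. Camera axes: x right, y down, z forward; pixel columns grow to the right and rows downward; lengths in m; the calibration is good to about 2 mm. A picture is of the moment at which its call begins. camera_info takes no time and is no camera call.
- job_done(): hands the job in, once; it reports no verdict.
The state is a dict: "clock": time; "joint_pos": joint angles; "joint_velocities": joint speeds; "joint_torque": joint torques, N m; "eef_pos": TCP position; "tcp_rot": TCP orientation; "wrist_force": force on the tool from outside, world axes, zero at the start; "ft_torque": the same for the moment, N m; "gripper_width": finger opening in m.
Only numpy, scipy, OpenCV 4.12 (cv2) and the standard library are available. Lean on these libraries where they do the work, as an engineer would, in place of code of your own. Each camera call takes 0.05 s, during which the arm holds its last target.

## Working session

There is one attempt and no reset: what is moved stays moved. The work goes in short steps, Python scripts to look and compute and a shell command to move; the robot and the scene stay as the last step left them, time stands still between calls to the robot, and variables do not carry over. Pictures are saved under pics/ and viewed, and the job is handed in when it is done.

```bash
mkdir -p pics; python3 - <<'E'
from workcell import *
import cv2,numpy as np
for n in("scene","top"):
    im,d=get_image(n); cv2.imwrite(f"pics/{n}0.png",im[:,:,::-1]); np.savez(f"{n}0.npz",im=im,d=d)
    print(n,camera_info(n))
s=sense();print(s)
E
```

```text
scene {'intrinsics': array([[389.00390187,   0.        , 281.77686462],
       [  0.        , 389.00390187, 216.53680529],
       [  0.        ,   0.        ,   1.        ]]), 'rvec': array([ 2.09585955,  0.55331823, -0.29790312]), 'tvec': array([-0.49869177, -0.11413791,  1.07817802])}
top {'intrinsics': array([[431.14178619,   0.        , 276.86825262],
       [  0.        , 431.14178619, 207.38149159],
       [  0.        ,   0.        ,   1.        ]]), 'rvec': array([ 2.15434865, -2.14705574,  0.20870026]), 'tvec': array([-0.04859814,  0.59638138,  0.88951666])}
{'clock': 0.1, 'joint_pos': array([ 6.29547996e+01,  1.24724261e+01,  9.25214548e+01, -4.27480512e-04,
        7.51336545e+01, -6.42784424e+00]), 'joint_velocities': array([ 0.00104224, -0.14235843, -0.21113535, -0.05534177, -0.0060704 ,
       -0.14071126]), 'joint_torque': array([-1.41072691e-03, -3.98075402e+01, -3.04970348e+01, -2.68517242e-04,
        4.22326557e-03, -1.60421671e-06]), 'eef_pos': array([0.21970626, 0.58430327, 0.23007919]), 'tcp_rot': array([[-9.35953468e-01,  3.52122273e-01, -1.00568396e-03],
       [ 3.52123626e-01,  9.35951392e-01, -1.98578198e-03],
       [ 2.42033233e-04, -2.21272462e-03, -9.99997523e-01]]), 'wrist_force': array([-0.07058199, -0.60219738,  0.16117384]), 'ft_torque': array([-0.01104333, -0.01097379,  0.0040913 ]), 'gripper_width': 0.08519413296095402}
```

View pics/scene0.png

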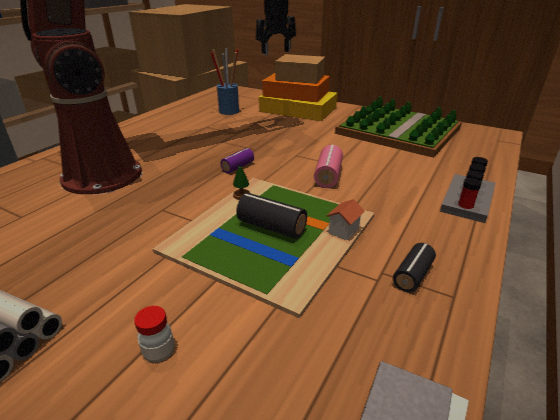

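View pics/top0.png

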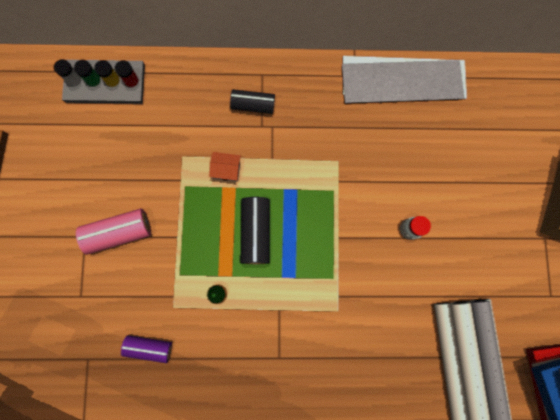

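The roller is at about (256,231) in the top view. The orange tape is at (228,232), to its left (+y). The house is at (225,166), the tree at (217,294) and the jar at (418,227). The pink, purple and smaller black rollers are decoys. Next I turn these pixels into positions.

```bash
cat > h.py <<'E'
import cv2,numpy as np
from workcell import *
def cam(n):
    c=camera_info(n);R=cv2.Rodrigues(np.array(c["rvec"]))[0];return np.array(c["intrinsics"]),R,np.array(c["tvec"]).ravel()
def ray(n,uv,z):
    K,R,t=cam(n);uv=np.atleast_2d(uv).astype(float)
    d=(np.linalg.inv(K)@np.c_[uv,np.ones(len(uv))].T).T@R; o=-R.T@t
    return o+d*((z-o[2])/d[:,2])[:,None]
def pts3(n,d):
    K,R,t=cam(n);v,u=np.indices(d.shape)
    p=np.stack([(u-K[0,2])/K[0,0]*d,(v-K[1,2])/K[1,1]*d,d],-1)
    return (p-t)@R
def rect(n,m,z):
    v,u=np.nonzero(m);P=ray(n,np.c_[u,v],z)[:,:2].astype(np.float32)
    return cv2.minAreaRect(P*1000)
def measure(im,d,n="top"):
    hsv=cv2.cvtColor(im,cv2.COLOR_RGB2HSV);H,S,V=[hsv[...,i].astype(int) for i in range(3)]
    P=pts3(n,d)
    reg=np.zeros(H.shape,bool);reg[185:282,178:338]=1
    m=reg&(H>=5)&(H<=18)&(S>210)&(V>150)
    b=reg&(H>105)&(H<130)&(S>120)
    g=reg&(H>35)&(H<75)&(S>120)
    for nm,mm in(("orange",m),("blue",b),("green",g)):
        mm=cv2.morphologyEx(mm.astype(np.uint8),cv2.MORPH_OPEN,np.ones((3,3)))
        print(nm,mm.sum(),rect(n,mm,0.012))
    r=reg&(P[...,2]>0.055)&(P[...,2]<.085)&(S<110)
    r2=reg&(P[...,2]>0.03)&(P[...,2]<.085)
    print("roller",r.sum(),P[r].mean(0),P[r].min(0),P[r].max(0),cv2.minAreaRect((P[r][:,:2]*1000).astype(np.float32)),np.percentile(P[r][:,2],[50,90,99]))
    print("r2",r2.sum(),cv2.minAreaRect((P[r2][:,:2]*1000).astype(np.float32)))
    w=reg&(S<60)&(V>120)
    if w.sum()>10: print("white",w.sum(),rect(n,w,0.076))
    return P
E
python3 - <<'E'
from h import *
z=np.load("top0.npz");P=measure(z["im"],z["d"])
for nm,(u,v) in dict(house=(225,166),tree=(217,294),jar=(418,227)).items(): print(nm,P[v,u])
E
```

```text
orange 1106 ((549.1220703125, 64.55207824707031), (28.628267288208008, 195.84373474121094), 88.48968505859375)
blue 1098 ((545.288818359375, -75.73564910888672), (28.41851806640625, 196.4560089111328), 88.55695343017578)
green 8734 ((547.3329467773438, -5.234375), (338.50433349609375, 198.44944763183594), 88.68583679199219)
roller 1792 [0.54464153 0.0005933  0.07119331] [ 0.47563195 -0.02768683  0.05518352] [0.61542554 0.03060681 0.08190288] ((545.5050659179688, 1.5368537902832031), (139.72677612304688, 57.90399932861328), 0.23857776820659637) [0.0727686  0.07703931 0.0792298 ]
r2 1980 ((545.7612915039062, 1.9615554809570312), (140.33306884765625, 63.37061309814453), 0.27706143260002136)
white 257 ((540.5067749023438, -38.600852966308594), (90.62818908691406, 189.4967498779297), 88.37301635742188)
house [0.6823773  0.06579526 0.07175191]
tree [0.41260616 0.07586654 0.07934622]
jar [ 0.55182844 -0.34539711  0.07564606]
```

Distances come out as follows: the roller is at (0.5456, 0.0018) and the tape centre at (0.549, 0.0646), so the roller must travel about 63 mm along +y. I'll turn the jaws to lie along the roller axis so that both fingers press on it, then move over.

```bash
python3 -m handwheel '[[[0,0,0],0.135],[[0,0,0],0.135],[[0,0,0],0.135],[[0,0,0],0.135],[[0,0,0],0.135],[[0,0,0],0.135],[[0,0,0],0.135],[[0,0,0],0.135],[[0,0,0],0.135]]'
python3 -m handwheel '[[[-0.04,0.022,0],0],[[-0.04,0.022,0],0],[[-0.04,0.022,0],0],[[-0.04,0.022,0],0],[[-0.04,0.022,0],0],[[-0.04,0.022,0],0],[[-0.04,0.022,0],0],[[-0.04,0.022,0],0],[[-0.04,0.022,0],0],[[-0.04,0.022,0],0],[[-0.04,0.022,0],0]]'
```

```text
clock: 1.0
eef_pos: [0.2198, 0.5845, 0.2305]
tcp_rot: [[0.01, 1.0, -0.001], [1.0, -0.01, -0.001], [-0.001, -0.001, -1.0]]
wrist_force: [0.0, 0.6, 0.9]
gripper_width: 0.0853
clock: 2.1
eef_pos: [0.4605, 0.1422, 0.231]
tcp_rot: [[0.004, 1.0, -0.0], [1.0, -0.004, 0.0], [0.0, -0.0, -1.0]]
wrist_force: [0.0, 0.2, 0.2]
gripper_width: 0.0854
```

```bash
python3 -m handwheel '[[[-0.038,0.021,0.02],0],[[-0.038,0.021,0.02],0],[[-0.038,0.021,0.02],0],[[-0.037,0.021,0.02],0],[[0,0,0.02],0],[[0,0,0.015],0],[[0,0,0],0],[[0,0,0],0]]'
```

```text
clock: 2.9
eef_pos: [0.543, -0.0064, 0.116]
tcp_rot: [[0.003, 1.0, -0.001], [1.0, -0.003, 0.0], [0.0, -0.001, -1.0]]
wrist_force: [-0.0, 0.5, 0.1]
gripper_width: 0.0855
```

```bash
python3 -m handwheel '[[[0,0.002,0.015],0],[[0,0,0.012],0],[[0,0,0.006],0],[[0,0,0],0]]'
python3 - <<'E'
from h import *
im,d=get_image("scene");cv2.imwrite("pics/s1.png",cv2.resize(im[150:300,140:400,::-1],None,fx=3,fy=3))
E
```

```text
clock: 3.3
eef_pos: [0.5443, -0.0069, 0.0817]
tcp_rot: [[0.003, 1.0, -0.003], [1.0, -0.003, 0.0], [0.0, -0.003, -1.0]]
wrist_force: [-0.1, -0.6, 0.5]
gripper_width: 0.0855
```

View pics/s1.png

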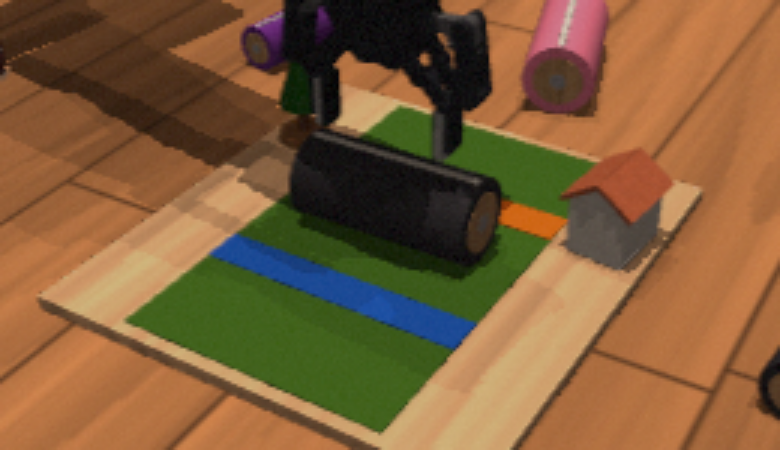

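The crop shows both tips just above and behind the roller's top edge, at (325,125) and (445,158). I'll lower in small steps until they touch.

```bash
python3 -m handwheel '[[[0,0,0.006],0],[[0,0,0.005],0],[[0,0,0],0]]'; python3 -m handwheel '[[[0,0,0.004],0],[[0,0,0],0]]';python3 -m handwheel '[[[0,0,0.002],0],[[0,0,0],0]]'
```

```text
clock: 3.65
eef_pos: [0.545, -0.0073, 0.0715]
tcp_rot: [[0.004, 1.0, -0.001], [1.0, -0.004, 0.0], [0.0, -0.001, -1.0]]
wrist_force: [-0.4, 1.1, 0.0]
gripper_width: 0.0853
clock: 3.85
eef_pos: [0.5453, -0.0073, 0.0678]
tcp_rot: [[0.004, 1.0, -0.001], [1.0, -0.004, 0.0], [0.0, -0.001, -1.0]]
wrist_force: [0.3, -0.3, 0.6]
gripper_width: 0.0856
clock: 4.05
eef_pos: [0.5456, -0.0073, 0.0661]
tcp_rot: [[0.004, 1.0, -0.0], [1.0, -0.004, 0.0], [0.0, -0.0, -1.0]]
wrist_force: [0.8, -0.8, 0.7]
gripper_width: 0.0858
```

```bash
python3 -m handwheel '[[[0,0,0.002],0],[[0,0,0],0]]'; python3 -m handwheel '[[[0,0,0.001],0],[[0,0,0],0]]'
```

```text
clock: 4.25
eef_pos: [0.5455, -0.0073, 0.0641]
tcp_rot: [[0.004, 1.0, -0.0], [1.0, -0.004, 0.0], [0.0, -0.0, -1.0]]
wrist_force: [-0.2, -0.2, 0.0]
gripper_width: 0.0854
clock: 4.45
eef_pos: [0.5456, -0.0073, 0.0632]
tcp_rot: [[0.004, 1.0, -0.0], [1.0, -0.004, 0.0], [0.0, -0.0, -1.0]]
wrist_force: [0.2, -0.7, 0.6]
gripper_width: 0.0854
```

```bash
python3 -m handwheel '[[[0,0,0.001],0],[[0,0,0],0]]'|sed -n '2p;4p'; python3 -m handwheel '[[[0,0,0.0005],0],[[0,0,0],0]]'|sed -n '2p;4p'
```

```text
eef_pos: [0.5458, -0.0074, 0.0627]
wrist_force: [-2.3, 0.3, 2.9]
eef_pos: [0.5459, -0.0074, 0.0627]
wrist_force: [-2.4, -0.7, 6.0]
```

Contact is at TCP z of about 0.0627, with about 6 N. First rolling stroke, with the tips moving twice the roller's travel.

```bash
python3 -m handwheel '[[[0.002,0,0.0003],0],[[0.004,0,0],0],[[0.004,0,0],0],[[0.004,0,0],0],[[0.002,0,0],0],[[0,0,0],0]]'|sed -n '1,2p;4p'
python3 - <<'E'
from h import *
im,d=get_image("top");cv2.imwrite("pics/t2.png",cv2.resize(im[140:320,160:350,::-1],None,fx=3,fy=3))
E
```

```text
clock: 5.45
eef_pos: [0.5458, 0.0089, 0.0627]
wrist_force: [-3.7, -0.3, 8.5]
```

View pics/t2.png

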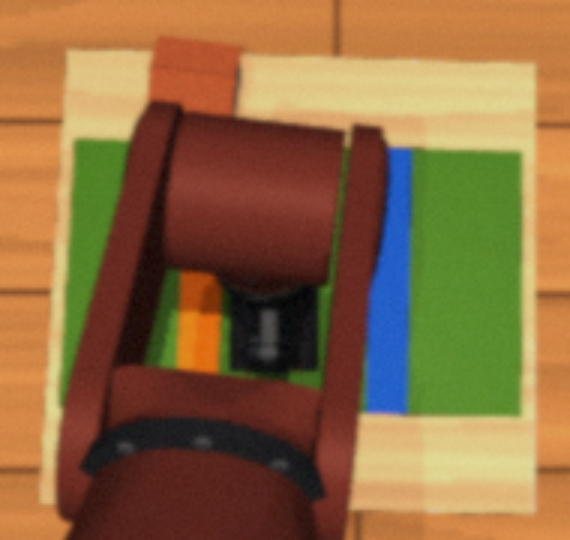

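The arm hides most of the top view. What shows of the roller's near end spans columns 230 to 318, so it has moved left by roughly the expected 8 mm. I'll finish this stroke and check in the scene view.

```bash
python3 -m handwheel '[[[0.003,0,0],0],[[0.004,0,0],0],[[0.004,0,0],0],[[0.004,0,0],0],[[0.002,0,0],0],[[0,0,0],0]]'|sed -n '1,2p;4p'
python3 -m handwheel '[[[0,0,-0.003],0],[[0,0,-0.010],0],[[0,0,-0.010],0],[[0,0,0],0]]'|sed -n '1,2p;4p'
python3 - <<'E'
from h import *
im,d=get_image("scene");cv2.imwrite("pics/s2.png",cv2.resize(im[150:300,140:400,::-1],None,fx=3,fy=3))
P=pts3("scene",d)
hsv=cv2.cvtColor(im,cv2.COLOR_RGB2HSV)
m=(P[...,2]>.03)&(P[...,2]<.079)&(hsv[...,2]<90)&(P[...,0]>.46)&(P[...,0]<.63)&(abs(P[...,1])<.14)&(hsv[...,1]<110)
print(m.sum(),np.percentile(P[m],[1,50,99],axis=0),cv2.minAreaRect((P[m][:,:2]*1000).astype(np.float32)))
E
```

```text
clock: 6.1
eef_pos: [0.5459, 0.026, 0.0627]
wrist_force: [-4.5, -0.0, 7.9]
clock: 6.5
eef_pos: [0.5476, 0.0255, 0.0867]
wrist_force: [0.2, -0.3, 0.9]
1713 [[ 0.4792482  -0.01442033  0.03138649]
 [ 0.55458329 -0.00514548  0.06412735]
 [ 0.61615446  0.03540241  0.07678334]] ((547.1712646484375, 14.276065826416016), (141.5579071044922, 63.15043640136719), 2.4940268993377686)
```

View pics/s2.png

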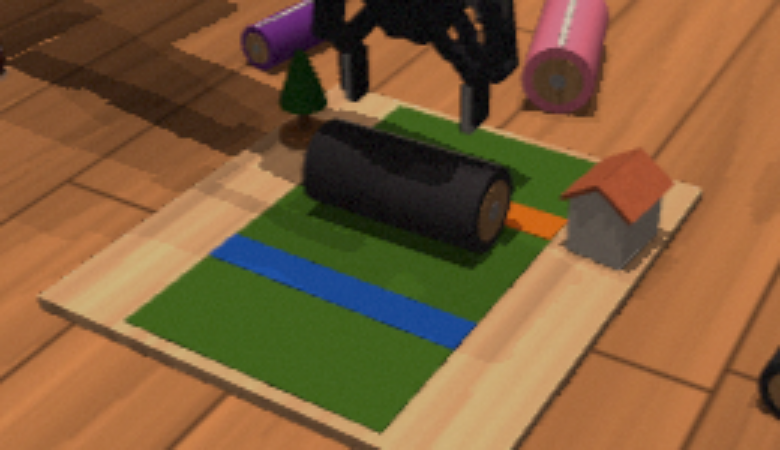

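The roller has rolled cleanly. Its front is at y −14 mm, so its centre is at about 18 mm, and the white line has turned out of view. House and tree still stand. Next stroke.

```bash
python3 -m handwheel '[[[-0.0085,0,0],0],[[-0.0085,0,0],0],[[0,0,0.010],0],[[0,0,0.007],0],[[0,0,0.004],0],[[0,0,0.0015],0],[[0,0,0.0005],0],[[0,0,0],0]]'|sed -n '1,2p;4p'
```

```text
clock: 7.35
eef_pos: [0.5447, 0.0087, 0.0625]
wrist_force: [-6.3, -1.3, 11.8]
```

```bash
python3 -m handwheel '[[[0.002,0,0],0],[[0.004,0,0],0],[[0.004,0,0],0],[[0.004,0,0],0],[[0.004,0,0],0],[[0.004,0,0],0],[[0.004,0,0],0],[[0.004,0,0],0],[[0.003,0,0],0],[[0.001,0,0],0],[[0,0,0],0]]'|sed -n '1,2p;4p'
python3 -m handwheel '[[[0,0,-0.003],0],[[0,0,-0.010],0],[[0,0,-0.010],0],[[0,0,0],0]]'|sed -n '1,2p;4p'
cat >> h.py <<'E'
def sc(name):
    im,d=get_image("scene");cv2.imwrite(name,cv2.resize(im[150:300,140:400,::-1],None,fx=3,fy=3))
    P=pts3("scene",d)
    hsv=cv2.cvtColor(im,cv2.COLOR_RGB2HSV)
    m=(P[...,2]>.03)&(P[...,2]<.079)&(hsv[...,2]<90)&(P[...,0]>.46)&(P[...,0]<.63)&(abs(P[...,1])<.14)&(hsv[...,1]<110)
    print(m.sum(),np.percentile(P[m],[1,50,99],axis=0),cv2.minAreaRect((P[m][:,:2]*1000).astype(np.float32)))
    for a in(.49,.53,.57,.60):
        k=m&(abs(P[...,0]-a)<.012);print(a,k.sum(),np.percentile(P[k][:,1],2) if k.sum() else 0)
E
python3 -c "
from h import *
sc('pics/s3.png')"
```

```text
clock: 8.45
eef_pos: [0.5447, 0.0433, 0.0626]
wrist_force: [-6.6, -0.3, 13.3]
clock: 8.85
eef_pos: [0.5476, 0.0426, 0.0864]
wrist_force: [-0.1, 0.7, 0.8]
1629 [[0.4789807  0.0027516  0.03101004]
 [0.55386996 0.01178661 0.06348031]
 [0.61622954 0.05071824 0.07677523]] ((547.4392700195312, 26.472183227539062), (144.19993591308594, 61.81639099121094), 6.57801628112793)
0.49 249 0.00308744010231328
0.53 264 0.00275160503481947
0.57 276 0.0031708370783670773
0.6 293 0.0033663371836063043
```

View pics/s3.png

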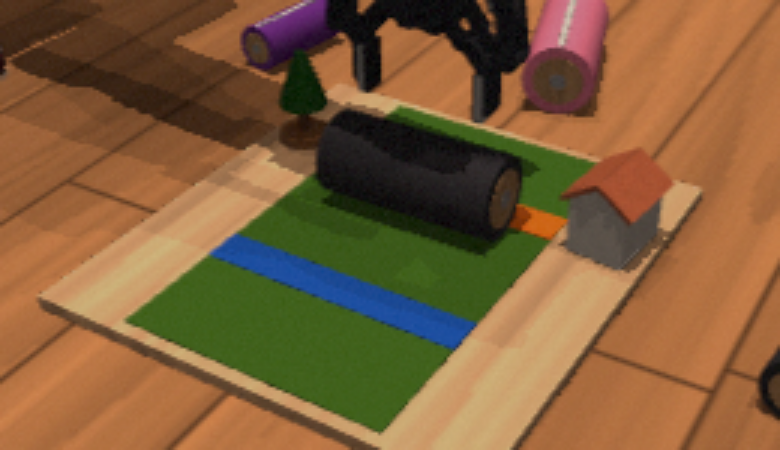

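The front now reads y +3 mm, so the centre is at about 35 mm and the axis is still square to within 0.5°. Third stroke.

```bash
python3 -m handwheel '[[[-0.0085,0,0],0],[[-0.0085,0,0],0],[[0,0,0.010],0],[[0,0,0.007],0],[[0,0,0.004],0],[[0,0,0.0010],0],[[0,0,0.0005],0],[[0,0,0],0]]'|sed -n '1,2p;4p'
python3 -m handwheel '[[[0.002,0,0],0],[[0.004,0,0],0],[[0.004,0,0],0],[[0.004,0,0],0],[[0.004,0,0],0],[[0.004,0,0],0],[[0.004,0,0],0],[[0.004,0,0],0],[[0.003,0,0],0],[[0.001,0,0],0],[[0,0,0],0]]'|sed -n '1,2p;4p'
python3 -m handwheel '[[[0,0,-0.003],0],[[0,0,-0.010],0],[[0,0,-0.010],0],[[0,0,0],0]]'|sed -n '1,2p;4p'
python3 -c "
from h import *
sc('pics/s4.png')"
```

```text
clock: 9.7
eef_pos: [0.5448, 0.0257, 0.0625]
wrist_force: [-5.1, -1.1, 8.5]
clock: 10.8
eef_pos: [0.5447, 0.0603, 0.0627]
wrist_force: [-6.5, -0.3, 10.7]
clock: 11.2
eef_pos: [0.5478, 0.0597, 0.0871]
wrist_force: [0.1, 0.4, -0.5]
1561 [[0.47889467 0.02010095 0.03101426]
 [0.55394329 0.02852002 0.06335921]
 [0.61614142 0.06607018 0.07691785]] ((546.0969848632812, 45.876583099365234), (142.76869201660156, 61.45382308959961), 3.5473451614379883)
0.49 241 0.020761481586672386
0.53 248 0.020487421092200787
0.57 272 0.020755670688823603
0.6 285 0.020488655536308437
```

View pics/s4.png

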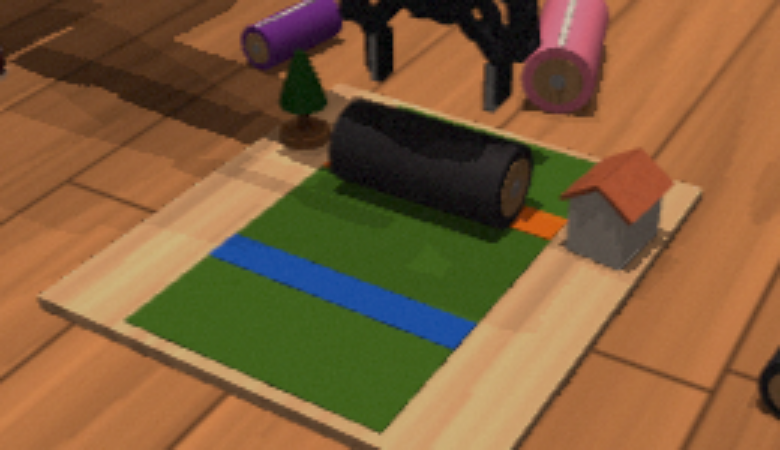

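The centre is now at about 53 mm, so 12 mm remain. That means 24 mm of fingertip travel.

```bash
python3 -m handwheel '[[[-0.007,0,0],0],[[-0.007,0,0],0],[[0,0,0.010],0],[[0,0,0.007],0],[[0,0,0.004],0],[[0,0,0.0015],0],[[0,0,0.0005],0],[[0,0,0],0]]'|sed -n '1,2p;4p'
python3 -m handwheel '[[[0.002,0,0],0],[[0.004,0,0],0],[[0.004,0,0],0],[[0.004,0,0],0],[[0.004,0,0],0],[[0.003,0,0],0],[[0.002,0,0],0],[[0.001,0,0],0],[[0,0,0],0],[[0,0,0],0]]'|sed -n '1,2p;4p'
python3 -m handwheel '[[[0,0,-0.002],0],[[0,0,-0.010],0],[[0,0,-0.030],0],[[0,0,-0.03],0],[[0,0,-0.03],0],[[0,0,-0.03],0],[[0,0,0],0]]'|sed -n '1,2p;4p'
python3 -m handwheel '[[[0.04,-0.02,0],0],[[0.04,-0.02,0],0],[[0.04,-0.02,0],0],[[0.04,-0.02,0],0],[[0.04,-0.02,0],0],[[0.04,-0.02,0],0],[[0.04,-0.02,0],0],[[0.04,-0.02,0],0],[[0.04,0,0],0],[[0.04,0,0],0],[[0,0,0],0]]'|sed -n '1,2p;4p'
python3 - <<'E'
from h import *
im,d=get_image("top");cv2.imwrite("pics/t5.png",cv2.resize(im[140:320,160:350,::-1],None,fx=3,fy=3))
measure(im,d)
sc('pics/s5.png')
E
```

```text
clock: 12.05
eef_pos: [0.5448, 0.0459, 0.0627]
wrist_force: [-5.9, 0.2, 9.9]
clock: 13.05
eef_pos: [0.5448, 0.0701, 0.0627]
wrist_force: [-5.8, -0.5, 11.0]
clock: 13.75
eef_pos: [0.5499, 0.0698, 0.1999]
wrist_force: [0.1, 0.8, -0.1]
clock: 14.85
eef_pos: [0.3865, 0.4742, 0.1927]
wrist_force: [-0.0, -0.5, 0.5]
orange 229 ((550.03955078125, 64.77516174316406), (27.17285919189453, 193.9056854248047), 88.80894470214844)
blue 1096 ((545.3187866210938, -75.69322967529297), (28.33220672607422, 196.39825439453125), 88.55695343017578)
green 9743 ((547.2742919921875, -5.33953857421875), (338.1637268066406, 198.71336364746094), 88.76827239990234)
roller 1772 [0.54412569 0.06330016 0.07115094] [0.47714389 0.03451485 0.05501044] [0.61472472 0.0939868  0.0801799 ] ((545.8244018554688, 64.24301147460938), (137.3772430419922, 59.49012756347656), 0.48798468708992004) [0.0725818  0.07670496 0.07887818]
r2 1961 ((545.8421020507812, 65.49466705322266), (63.368350982666016, 140.66851806640625), 89.88764953613281)
1534 [[0.48016919 0.03237542 0.03188887]
 [0.55403998 0.04134099 0.06369107]
 [0.61601468 0.07746047 0.07692746]] ((547.3448486328125, 59.32906723022461), (141.8294677734375, 63.97882843017578), 4.669970989227295)
0.49 224 0.03232622692477685
0.53 249 0.032899934183057186
0.57 261 0.03282016809026279
0.6 281 0.03303592603057053
```

View pics/t5.png

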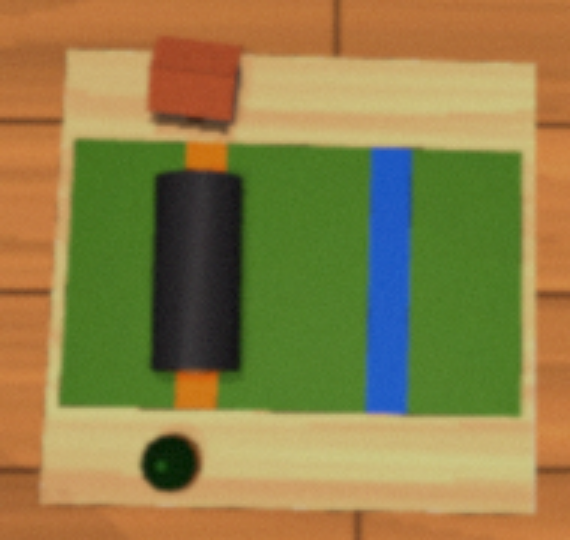

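View pics/s5.png

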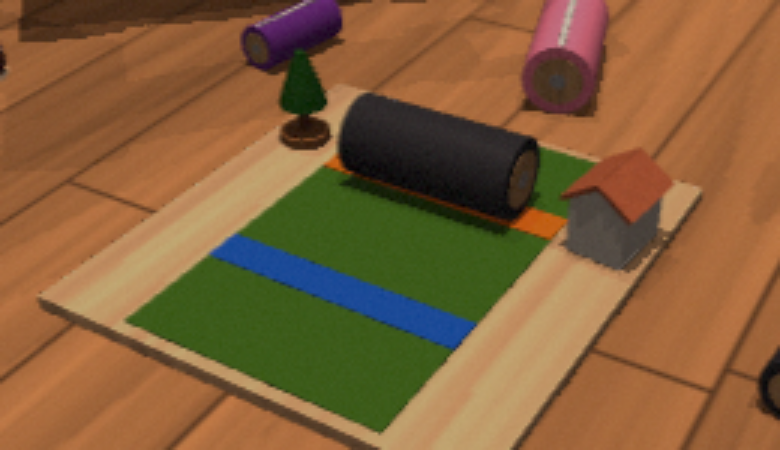

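In the top view the roller is at (197,272), centred on the tape, whose ends show at (206,156) and (196,390). It is square and lies inside the strip, and the house and tree stand as before. I'm handing in.

```bash
python3 -c "
from workcell import *
print(job_done())"
```

```text
the job is handed in; nothing more can be done
None
```

The black roller now lies on the orange tape, and I have handed the job in; no verdict was reported. I rolled it there in four strokes with both open fingertips on its top, pressing with about 6–13 N. Contact was always at TCP z of about 63 mm, so the grasp point was about 82 mm up. I finished at about 15 s, with the arm well clear of everything.

| Last check | Result |
|---|---|
| Roller centre | (0.546, 0.065) |
| Tape centre | (0.549, 0.065) |
| Offset along the strip | about 1 mm |
| Offset across the strip | about 3 mm |
| Axis against the tape | about 1.5–2° |

- **Rolling:** It travelled about 63 mm, half the fingertip travel, which is what clean rolling gives and means about 2 rad of turn. The white line rolled out of view. I inferred the angle from the travel and did not measure it directly.
- **House and tree:** Both look undisturbed in the last pictures.
- **Glue jar:** The arm never went near it, but I did not look at it again at the end.
- **Disagreement:** A rectangle fitted to the scene camera's view of the roller read up to 6 mm and several degrees off. That camera sees only one side of the roller. Its front-surface readings agreed with the top view.

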